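Set up the parcel scale and weigh a long carton

TASK

Get the folded-up parcel scale ready and weigh the long carton: pull the transport lock bar by its grip away from the arm hinges, all the way to its end stop, then swing both support arms out by their posts until each clicks into its end detent. Then lay the long carton lengthwise along the two opened arms, centred between the posts and over the middle of the arms, set it down gently and let go. Leave everything else on the bench alone.

Things in the scene. Friction and masses are not known exactly. Their poses are not given: they have to be found in the camera images.
- scale: parcel scale fixed to the bench: grey base spanning x -135..105, y -100..100 about the origin (on the bench), platform top at z 50. Its x points from lock bar to arm hinges (roughly away from the robot), z up. Two flat dark steel arms, hinged about vertical pins at x 45, y +-60: folded, both lie on the platform towards -x; opened, they stick out to +y and -y in one line
- seat (a point): point on the scale midway between the two hinges, at the arms' top faces (z 64); axes as the scale's. The long carton's middle belongs above it, its length along this y axis. Behind the hinges stand two plunger blocks (scale x 86..104, top z 62)
- lock_bar (a joint): travel of the transport lock bar in m: 0 locked (starts 0 to 0.010), 0.040 at the end stop; grows towards the scale's -x. A steel crossbar 186 wide (top z 64) in front of the folded arms' tips, whose two short horns catch their outer sides; it stays where it is left, friction 3 N
- lock_grip (a point): centre of the top of the lock bar's grip: an upright black fin, 14 along the scale's x, 30 along its y, from 60 to 100 above the bench, in the middle of the scale between the folded arms; moves with the bar
- left_arm (a joint): angle of the left (+y) arm in rad: 0 folded (starts 0 to 0.05), 1.57 swung fully outward. The arm is 36 wide, 118 long from the hinge, 12 thick, top z 64. A sprung detent resists (1 to 3 N at the post) from 1.24 to 1.43, then snaps the arm on to 1.57 and holds it; short of that it springs back. Seated: above 1.51
- left_post (a point): centre of the top of the left arm's finger post: a round upright steel post 16 in diameter, from the arm's top face (64) to 100 above the bench, 100 from the hinge axis near the arm's tip; moves with the arm
- left_hinge (a point): left arm's hinge axis (vertical) at the height of the arm's top face; 52 diameter hub flush with the arm
- right_arm (a joint): angle of the right (-y) arm in rad: 0 folded, grows as it swings outward the other way, 1.57 at the end stop; same detent as the left
- right_post (a point): centre of the top of the right arm's finger post, same as the left one
- right_hinge (a point): right arm's hinge axis (vertical) at the height of the arm's top face
- long_carton: long narrow brown carton, 250 (its x) x 55 (its y) x 50 tall, about 0.35 kg, loose on the bench at the left or the right of the scale. Origin: centre of its underside; z up
- long_carton_center (a point): centre of the long carton, 25 above its underside
- squat_carton: squat brown carton, 110 x 90 x 70 tall, loose; a bystander, not to be weighed. Origin: centre of its underside
- marker: marker pen, 130 long, 15 thick, lying on the bench by the scale; bystander. Origin: middle of its underside
- tape_roll: roll of clear tape, 80 across, 24 tall, lying flat by the scale; bystander. Origin: centre of its underside
- label_roll: roll of white labels, 90 across, 60 tall, standing on its end behind the scale; bystander. Origin: centre of its underside
- scanner: hand scanner, 165 long, 50 wide, 30 tall, lying behind the scale; bystander. Origin: underside
- spray_bottle: white spray bottle with cap, 52 across, 130 tall; bystander. Origin: centre of its underside

How it is judged:
By the outcome, as a careful person would: the job done as asked, in the order asked, and still so for the second after the job is handed in, with the robot touching nothing.
It also fails if it takes over 72 s, if anything falls off the work surface, if the arm or the gripper's body presses on something with over 40 N, if the wrist force passes 120 N, or if a joint passes its speed limit or range.

ROBOT

A 7-joint arm with a two-finger parallel gripper is mounted at the origin on the work surface. World frame = base frame: x ahead of the robot, y to its left, z up, the work surface at z = 0. Lengths are in m, angles in rad, forces in N, time in s.
With the tool pointing down it reaches from about 0.4 to 0.85 m from the base axis. Payload 4.5 kg.
Tool frame: the origin (TCP) lies midway between the tips of the shut fingers; the grasp point (between the pads) lies 19 mm behind it; z points along the fingers, y is the line along which they close (so a half turn about z gives the same grasp; the last joint's range is limited). The gripper opens to 88 mm and grips with 3 to 60 N. Pads are 18 mm wide; open, the fingers measure 123 mm over their backs; the gripper's body (75 mm by 187 mm) begins 45 mm behind the grasp point.
Start: joints at [1.148, 0.689, -0.195, 1.565, 0.157, 0.902, -0.215], TCP at [0.276, -0.561, 0.239] pointing down, gripper open.
Joint ranges: [-3.01, 3.01], [-0.46, 2.08], [-1.47, 1.51], [0.13, 2.56], [-1, 4.14], [0.04, 2.09], [-2.66, 2.66]. Speed limits (rad/s): [2.57, 2.57, 3.14, 3.14, 3.14, 3.14, 3.14].

INTERFACE

Orientations are given as a rotation vector (axis times angle).
In Python, from rig import r gives the robot as it stands. The module is installed in compiled form; this text tells all that it offers.
- The arm moves only by the shell command python3 -m handwheel 'ROWS' [OPENING] [FORCE]. ROWS is JSON, a list of rows, each an object of numbers: "tx", "ty", "tz": the shift along the tool's x, y, z in mm; "turn": the turn about the tool's z in degrees. A call has exactly 5 rows; each row shifts and turns the commanded pose from where the row before left it, along the tool's axes as they then stand; what a row does not reach is not made up. A row lasts 1/8 s, in which the tool goes at most 62.5 mm and 10.7 degrees, less where a joint would pass 70% of its speed; a pose out of reach is approached as far as the arm can. A call with a gripper value outside its range is refused whole. OPENING is the opening, from 0 (shut) to 1 (fully open), set as the call begins (- or left out, the last holds). The fingers move at their own pace and stop on an object; FORCE is the grip in N (left out, the last holds). Time passes only in rows, so rows that do not move let the fingers close, or fill a call up. It gives the time, the measured TCP pose, the force and the opening at its end, in the units of the state.
- r.get_obs(): the state, without advancing time (a new reading comes with each control period).
- r.grab_frame(name): name is "side" or "top"; returns a dict with "frame" (400x640x3 uint8, red, green, blue), "fx", "fy", "cx", "cy" (pixels), "dist_coeffs" ([k1, k2, p1, p2, k3] as OpenCV has them; the pictures are not rectified), "R" (3x3) and "t" (3): a world point X has camera coordinates R X + t. Camera axes: x right, y down, z forward; pixel columns grow to the right and rows downward; lengths in m; the calibration is good to about 2 mm. A picture is of the moment at which its call begins. There is no depth.
- r.close_job(): hands the job in, once; it reports no verdict.
The state is a dict: "clock": time; "joint_pos": joint angles; "qd": joint speeds; "joint_efforts": joint torques, N m; "tool_pos": TCP position; "ee_rot": TCP orientation; "force": force on the tool from outside, world axes, zero at the start; "torque": the same for the moment, N m; "width": finger opening in m.
Only numpy, scipy, OpenCV 4.12 (cv2) and the standard library are available. Lean on these libraries where they do the work, as an engineer would, in place of code of your own. Each camera call takes 0.05 s, during which the arm holds its last target. There are 200 camera calls.

## Working session

There is one attempt and no reset: what is moved stays moved. The work goes in short steps, Python scripts to look and compute and a shell command to move; the robot and the scene stay as the last step left them, time stands still between calls to the robot, and variables do not carry over. Pictures are saved under pics/ and viewed, on a budget of 10 in all, crops included, one or two more only if the job needs it, and the job is handed in when it is done.

```bash
mkdir -p pics; python3 - <<'E'
from rig import r
import cv2,numpy as np
o=r.get_obs()
for k in o: print(k,np.round(o[k],3))
for n in("top","side"):
    f=r.grab_frame(n); cv2.imwrite(f"pics/{n}0.png",f["frame"][:,:,::-1])
    print(n,f["fx"],f["fy"],f["cx"],f["cy"],f["dist_coeffs"],np.round(f["R"],3).tolist(),np.round(f["t"],3))
    R=np.array(f["R"]);print("cam",-R.T@f["t"])
E
```

```text
clock 0.0
joint_pos [ 1.148  0.69  -0.195  1.566  0.157  0.903 -0.215]
qd [-0.001 -0.    -0.    -0.001 -0.001 -0.003  0.002]
joint_efforts [ 1.0000e-03 -5.2757e+01 -1.2670e+00 -1.5343e+01 -5.3000e-02  6.0000e-03
  0.0000e+00]
tool_pos [ 0.275 -0.56   0.238]
ee_rot [-3.058e+00 -7.110e-01  1.000e-03]
force [ 0.568  0.541 -0.217]
torque [ 0.002 -0.013  0.075]
width 0.088
top 411.16600805633794 411.16600805633794 321.73047325198405 200.7556722292448 [-0.01231886  0.          0.          0.          0.        ] [[0.019, -1.0, 0.0], [-0.996, -0.019, -0.083], [0.083, 0.001, -0.997]] [1.00e-03 5.96e-01 1.14e+00]
cam [0.49952396 0.01047612 1.18558909]
side 416.76945388424645 416.76945388424645 318.93454043475356 193.1643541609634 [-0.03028129  0.          0.          0.          0.        ] [[-0.998, -0.061, 0.003], [-0.042, 0.64, -0.767], [0.045, -0.766, -0.641]] [0.598 0.104 1.163]
cam [0.54930321 0.86132278 0.82321567]
```

View pics/top0.png

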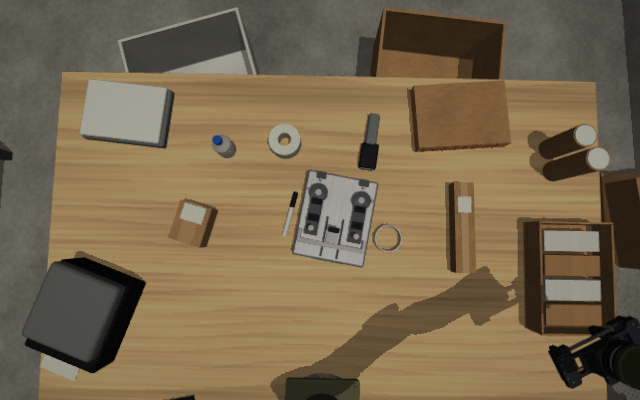

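View pics/side0.png

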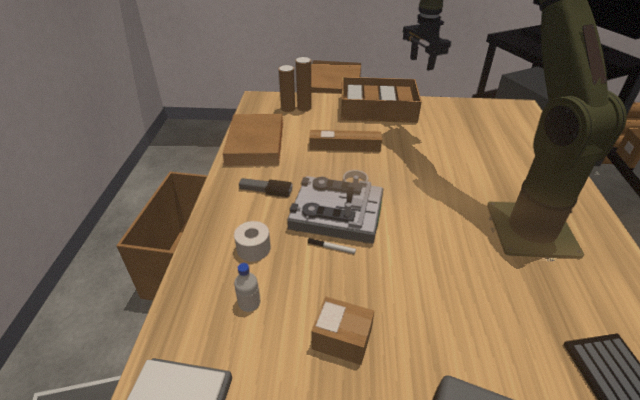

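The top view shows the scale at about px (336,218), turned slightly clockwise, with the long carton on its right at (462,227). The tape (388,238) and marker (290,214) lie beside the scale. The side view agrees.

```bash
cat > h.py <<'E'
from rig import r
import cv2,numpy as np
from scipy.spatial.transform import Rotation as Ro
def K(f): return np.array([[f["fx"],0,f["cx"]],[0,f["fy"],f["cy"]],[0,0,1.]])
def ray(f,px,z):
    p=cv2.undistortPoints(np.array(px,float).reshape(-1,1,2),K(f),np.array(f["dist_coeffs"]))[:,0]
    R=np.array(f["R"]);c=-R.T@f["t"]; d=np.c_[p,np.ones(len(p))]@R
    return c+d*((z-c[2])/d[:,2])[:,None]
def proj(f,X):
    return cv2.projectPoints(np.array(X,float).reshape(-1,1,3),cv2.Rodrigues(np.array(f["R"]))[0],np.array(f["t"]),K(f),np.array(f["dist_coeffs"]))[0][:,0]
def crop(f,x0,y0,w,h,s,name):
    cv2.imwrite("pics/"+name,cv2.resize(f["frame"][y0:y0+h,x0:x0+w,::-1],None,fx=s,fy=s,interpolation=cv2.INTER_CUBIC))
E
python3 - <<'E'
from h import *
f=r.grab_frame("top"); crop(f,280,160,110,115,5,"c1.png"); crop(f,430,170,60,115,5,"c2.png")
a=cv2.imread("pics/c1.png");b=cv2.imread("pics/c2.png");cv2.imwrite("pics/c12.png",np.hstack([a,b[:,:240]]))
E
```

```text
(no output)
```

View pics/c12.png

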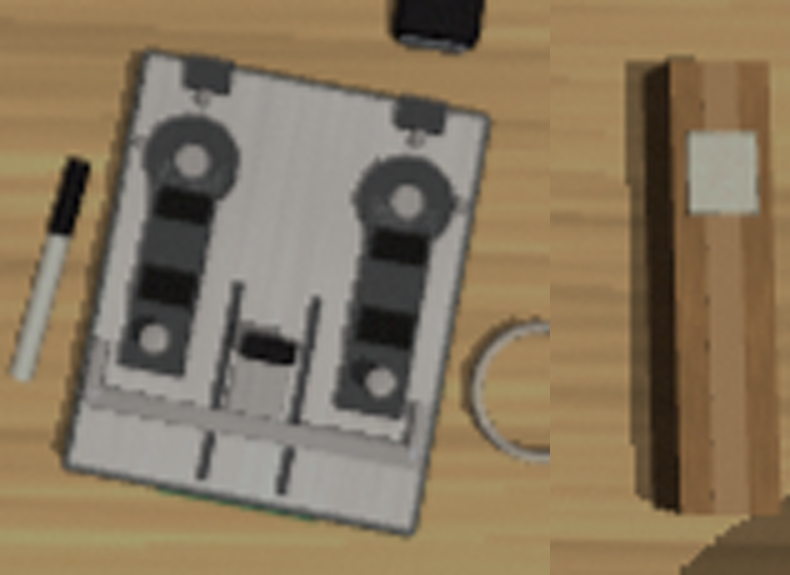

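The crop shows the hinge hubs at (192,160) and (406,200), the posts at (153,337) and (380,379), and the grip at (267,347). The carton top's corners are also clear.

```bash
python3 - <<'E'
from h import *
f=r.grab_frame("top")
P=lambda l,x0,y0:(np.array(l,float)+.5)/5-.5+[x0,y0]
h=ray(f,P([(192,160),(406,200)],280,160),.064)
p=ray(f,P([(153,337),(380,379)],280,160),.1)
g=ray(f,P([(267,347)],280,160),.1)[0]
b=ray(f,P([(145,50),(490,112),(413,533),(65,467)],280,160),.05)
c=ray(f,P([(118,58),(218,60),(235,512),(132,513)],430,170),.05)
ey=(h[0]-h[1])[:2]; print("hinge dist",np.linalg.norm(ey)); yaw=np.arctan2(-ey[0],ey[1]);print("yaw deg hinges",np.degrees(yaw))
e=b[0]-b[3]; e2=b[1]-b[2]; print("yaw base",np.degrees([np.arctan2(e[1],e[0]),np.arctan2(e2[1],e2[0]),np.arctan2(-(b[0]-b[1])[0],(b[0]-b[1])[1])]),np.linalg.norm(e),np.linalg.norm(b[0]-b[1]))
print("base centre",b.mean(0))
seat=h.mean(0);ex=np.array([np.cos(yaw),np.sin(yaw)]);ev=np.array([-ex[1],ex[0]])
print("seat",seat,"origin",seat[:2]-.045*ex,"origin from base",b.mean(0)[:2]+.015*ex)
for n,q in(("h",h),("p",p),("g",[g])):
  for k in q: d=k[:2]-seat[:2]; print(n,np.round(k,4),"scale rel seat",np.round([d@ex,d@ev],4))
print("carton",c.mean(0),np.degrees(np.arctan2(*(c[0]-c[3])[[1,0]])),np.degrees(np.arctan2(*(c[1]-c[2])[[1,0]])),np.linalg.norm(c[0]-c[3]),np.linalg.norm(c[0]-c[1]))
o=r.get_obs();M=Ro.from_rotvec(o["ee_rot"]).as_matrix();print(np.round(M,3),o["tool_pos"])
E
```

```text
hinge dist 0.11925900214519015
yaw deg hinges -9.550374489268686
yaw base [-9.52614304 -9.81981637 -9.18678697] 0.23501819639174398 0.1952177180371666
base centre [ 0.54833282 -0.02631856  0.05      ]
seat [ 0.60754048 -0.03614766  0.064     ] origin [ 0.56316418 -0.0286815 ] origin from base [ 0.56312492 -0.02880728]
h [0.6174 0.0227 0.064 ] scale rel seat [0.     0.0596]
h [ 0.5976 -0.095   0.064 ] scale rel seat [ 0.     -0.0596]
p [0.5195 0.041  0.1   ] scale rel seat [-0.0996  0.0614]
p [ 0.4997 -0.0789  0.1   ] scale rel seat [-0.0993 -0.0601]
g [ 0.5154 -0.0192  0.1   ] scale rel seat [-0.0937  0.0014]
carton [ 0.53019261 -0.38430122  0.05      ] 1.3559700124964613 1.5215001661601093 0.25087310166697585 0.055880437743757845
[[ 0.897  0.441 -0.001]
 [ 0.441 -0.897  0.001]
 [-0.    -0.001 -1.   ]] [ 0.27548359 -0.56061232  0.23820764]
```

Positions agree well: scale yaw −9.6°, hinge distance 119 mm. I'll go above the grip.

```bash
python3 -m handwheel '[{"tx":30,"ty":-25},{"tx":30,"ty":-25},{"tx":30,"ty":-25},{"tx":30,"ty":-25},{"tx":30,"ty":-25}]' 0.5 30
python3 -m handwheel '[{"tx":30,"ty":-25},{"tx":30,"ty":-25},{"tx":30,"ty":-25},{"tx":30,"ty":-25},{"tx":30,"ty":-25}]'
python3 -m handwheel '[{"tx":30,"ty":-25},{"tx":30,"ty":-25},{"tx":30,"ty":-25},{"tx":30,"ty":-25},{"tx":30,"ty":-25}]'
python3 -m handwheel '[{"turn":-10,"tz":15},{"turn":-10,"tz":15},{"turn":-10,"tz":15},{"turn":-10,"tz":15},{"turn":-10,"tz":15}]'
cat >> h.py <<'E'
def to(x,y,z,head):
    o=r.get_obs();M=Ro.from_rotvec(o["ee_rot"]).as_matrix();d=M.T@(np.array([x,y,z])-o["tool_pos"])*1000
    hd=np.degrees(np.arctan2(M[1,0],M[0,0]))
    print("t",round(o["clock"],2),"pos",np.round(o["tool_pos"],4),"head",round(hd,1),"tilt",np.round(M[:2,2],3),"F",np.round(o["force"],1),"w",round(o["width"],4))
    print("  now tx ty tz",np.round(d,1),"turn",round(hd-head,1))
E
python3 -c "
from h import *
to(.515,-.019,.070,80.4);print(np.round(r.get_obs()['joint_pos'],2))"
```

```text
t 0.2 pos [ 0.2755 -0.5606  0.2382] head 26.2 tilt [-0.001  0.001] F [ 0.   0.2 -0.2] w 0.0881
  now tx ty tz [ 453.9 -380.3  168.6] turn -54.2
[ 1.15  0.69 -0.19  1.57  0.16  0.9  -0.22]$[0]: bad value
$[0]: bad value
$[0]: bad value
$[0]: bad value
```

```bash
python3 -m handwheel '[{"tx":30,"ty":-25,"tz":0,"turn":0},{"tx":30,"ty":-25,"tz":0,"turn":0},{"tx":30,"ty":-25,"tz":0,"turn":0},{"tx":30,"ty":-25,"tz":0,"turn":0},{"tx":30,"ty":-25,"tz":0,"turn":0}]' 0.5 30
```

```text
clock: 0.82
tool_pos: [0.3556, -0.3814, 0.2387]
ee_rot: [-3.06, -0.711, -0.0]
force: [-0.1, -1.2, 0.8]
width: 0.0441
```

All four keys are required. Continuing.

```bash
python3 -m handwheel '[{"tx":30,"ty":-25,"tz":0,"turn":0},{"tx":30,"ty":-25,"tz":0,"turn":0},{"tx":30,"ty":-25,"tz":0,"turn":0},{"tx":30,"ty":-25,"tz":0,"turn":0},{"tx":30,"ty":-25,"tz":0,"turn":0}]'
python3 -m handwheel '[{"tx":30,"ty":-25,"tz":0,"turn":0},{"tx":30,"ty":-25,"tz":0,"turn":0},{"tx":30,"ty":-25,"tz":0,"turn":0},{"tx":30,"ty":-25,"tz":0,"turn":0},{"tx":30,"ty":-25,"tz":0,"turn":0}]'
python3 -m handwheel '[{"tx":0,"ty":0,"tz":18,"turn":-10},{"tx":0,"ty":0,"tz":18,"turn":-10},{"tx":0,"ty":0,"tz":18,"turn":-10},{"tx":0,"ty":0,"tz":18,"turn":-10},{"tx":0,"ty":0,"tz":18,"turn":-10}]'
python3 -c "
from h import *
to(.515,-.019,.070,80.4);print(np.round(r.get_obs()['joint_pos'],2))"
```

```text
clock: 1.45
tool_pos: [0.4351, -0.2031, 0.2387]
ee_rot: [3.06, 0.711, 0.0]
force: [-0.2, 0.4, 0.0]
width: 0.0442
clock: 2.08
tool_pos: [0.5145, -0.0247, 0.2387]
ee_rot: [3.06, 0.711, -0.0]
force: [-0.1, 0.5, 0.3]
width: 0.044
clock: 2.7
tool_pos: [0.5142, -0.0259, 0.1481]
ee_rot: [-2.467, -1.945, -0.0]
force: [-0.7, -0.5, 0.6]
width: 0.0439
t 2.7 pos [ 0.5142 -0.0259  0.1481] head 76.5 tilt [0. 0.] F [-0.7 -0.5  0.6] w 0.0439
  now tx ty tz [ 6.9 -0.8 78.1] turn -3.9
[ 0.16  0.7  -0.32  1.98  0.42  0.53 -0.7 ]
```

```bash
python3 -m handwheel '[{"tx":7,"ty":-1,"tz":0,"turn":-4},{"tx":0,"ty":0,"tz":20,"turn":0},{"tx":0,"ty":0,"tz":20,"turn":0},{"tx":0,"ty":0,"tz":20,"turn":0},{"tx":0,"ty":0,"tz":16,"turn":0}]'
python3 -m handwheel '[{"tx":0,"ty":0,"tz":0,"turn":0},{"tx":0,"ty":0,"tz":0,"turn":0},{"tx":0,"ty":0,"tz":0,"turn":0},{"tx":0,"ty":0,"tz":0,"turn":0},{"tx":0,"ty":0,"tz":0,"turn":0}]' 0 30
python3 -c "
from h import *
to(.515,-.019,.070,80.4)
f=r.grab_frame('top');a=f['frame'][150:270,270:400,::-1];g=r.grab_frame('side');b=g['frame'][150:270,270:400,::-1]
cv2.imwrite('pics/g1.png',cv2.resize(np.hstack([a,b]),None,fx=3,fy=3,interpolation=2))"
```

```text
clock: 3.32
tool_pos: [0.5156, -0.0182, 0.0728]
ee_rot: [2.404, 2.022, 0.002]
force: [0.7, 0.6, -0.1]
width: 0.0443
clock: 3.95
tool_pos: [0.5158, -0.0188, 0.0735]
ee_rot: [2.403, 2.022, 0.003]
force: [0.8, -0.4, 6.1]
width: 0.0136
t 3.95 pos [ 0.5158 -0.0188  0.0735] head 80.2 tilt [0.002 0.   ] F [ 0.8 -0.4  6.1] w 0.0136
  now tx ty tz [-0.3 -0.7  3.5] turn -0.2
```

View pics/g1.png

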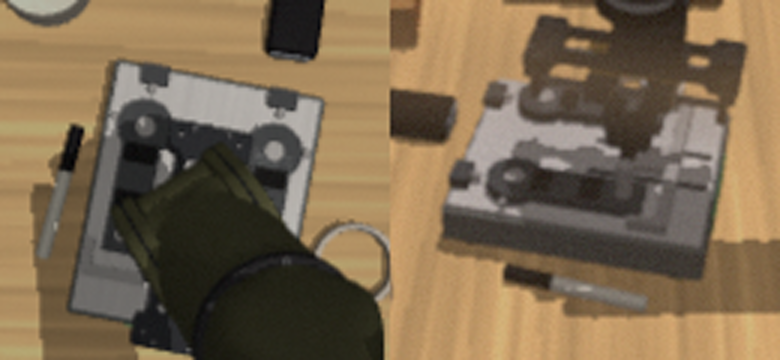

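The grip is on the fin: width is 13.6 mm, and both pictures show the gripper over the middle of the scale. Pulling towards the scale's −x.

```bash
python3 -m handwheel '[{"tx":0,"ty":-6,"tz":0,"turn":0},{"tx":0,"ty":-6,"tz":0,"turn":0},{"tx":0,"ty":-6,"tz":0,"turn":0},{"tx":0,"ty":-6,"tz":0,"turn":0},{"tx":0,"ty":-4,"tz":0,"turn":0}]'
python3 -m handwheel '[{"tx":0,"ty":-3,"tz":0,"turn":0},{"tx":0,"ty":-3,"tz":0,"turn":0},{"tx":0,"ty":-2,"tz":0,"turn":0},{"tx":0,"ty":-1,"tz":0,"turn":0},{"tx":0,"ty":0,"tz":0,"turn":0}]'
python3 -c "
from h import *
to(.515,-.019,.070,80.4)"
```

```text
clock: 4.68
tool_pos: [0.4886, -0.0141, 0.0735]
ee_rot: [2.402, 2.021, 0.004]
force: [3.9, -1.5, 6.4]
width: 0.0136
clock: 5.3
tool_pos: [0.4856, -0.0135, 0.0736]
ee_rot: [2.4, 2.015, 0.016]
force: [14.3, -5.7, -3.4]
width: 0.0137
t 5.3 pos [ 0.4856 -0.0135  0.0736] head 80.0 tilt [0.013 0.   ] F [14.3 -5.7 -3.4] w 0.0137
  now tx ty tz [-0.3 29.9  3.9] turn -0.4
```

```bash
python3 -m handwheel '[{"tx":0,"ty":-2,"tz":0,"turn":0},{"tx":0,"ty":-2,"tz":0,"turn":0},{"tx":0,"ty":0,"tz":0,"turn":0},{"tx":0,"ty":0,"tz":0,"turn":0},{"tx":0,"ty":0,"tz":0,"turn":0}]'
python3 -c "
from h import *
to(.515,-.019,.070,80.4)"
```

```text
clock: 5.92
tool_pos: [0.4855, -0.0134, 0.0736]
ee_rot: [2.398, 2.01, 0.024]
force: [19.9, -7.6, -10.6]
width: 0.0139
t 5.92 pos [ 0.4855 -0.0134  0.0736] head 79.9 tilt [0.02  0.001] F [ 19.9  -7.6 -10.6] w 0.0139
  now tx ty tz [-0.3 29.9  4.2] turn -0.5
```

It's a firm end stop: 28 N gave no further motion, and total travel was 31 mm. I'll back the overdrive off, release and rise.

```bash
python3 -m handwheel '[{"tx":0,"ty":4,"tz":0,"turn":0},{"tx":0,"ty":4,"tz":0,"turn":0},{"tx":0,"ty":1,"tz":0,"turn":0},{"tx":0,"ty":0,"tz":0,"turn":0},{"tx":0,"ty":0,"tz":0,"turn":0}]'
python3 -m handwheel '[{"tx":0,"ty":0,"tz":0,"turn":0},{"tx":0,"ty":0,"tz":0,"turn":0},{"tx":0,"ty":0,"tz":0,"turn":0},{"tx":0,"ty":0,"tz":-25,"turn":0},{"tx":0,"ty":0,"tz":-20,"turn":0}]' 0.5
python3 -c "
from h import *
to(.5195,.041,.072,80.4)"
```

```text
clock: 6.55
tool_pos: [0.4856, -0.0136, 0.0735]
ee_rot: [2.402, 2.02, 0.006]
force: [5.3, -2.8, 5.6]
width: 0.014
clock: 7.18
tool_pos: [0.4827, -0.0133, 0.118]
ee_rot: [-2.403, -2.023, 0.002]
force: [0.8, 0.4, -0.1]
width: 0.0443
t 7.17 pos [ 0.4827 -0.0133  0.118 ] head 80.2 tilt [-0.001 -0.   ] F [ 0.8  0.4 -0.1] w 0.0443
  now tx ty tz [59.8 27.1 46. ] turn -0.2
```

```bash
python3 -m handwheel '[{"tx":30,"ty":14,"tz":0,"turn":0},{"tx":30,"ty":13,"tz":0,"turn":0},{"tx":0,"ty":0,"tz":0,"turn":0},{"tx":0,"ty":0,"tz":22,"turn":0},{"tx":0,"ty":0,"tz":23,"turn":0}]'
python3 -m handwheel '[{"tx":0,"ty":0,"tz":0,"turn":0},{"tx":0,"ty":0,"tz":0,"turn":0},{"tx":0,"ty":0,"tz":0,"turn":0},{"tx":0,"ty":0,"tz":0,"turn":0},{"tx":0,"ty":0,"tz":0,"turn":0}]' 0 20
python3 -c "
from h import *
to(.5195,.041,.072,80.4)
hx,hy=.6174,.0227;yaw=-9.6
import math
px,py=None,None
for s,(hx,hy) in ((1,(.6174,.0227)),(-1,(.5976,-.095))):
  prev=None
  for k in range(0,12):
    q=min(k*9,91.); a=math.radians(yaw+180-s*q); X=np.array([hx+.1*math.cos(a),hy+.1*math.sin(a)])
    if prev is not None:
      d=(X-prev)*1000; h=math.radians(80.2); print(s,round(q),'tx %.1f ty %.1f'%(d@[math.cos(h),math.sin(h)],d@[math.sin(h),-math.cos(h)]),end=' | ')
    prev=X
  print(np.round(X,4))
"
```

```text
clock: 7.8
tool_pos: [0.5192, 0.0398, 0.0721]
ee_rot: [2.404, 2.022, -0.003]
force: [0.1, 0.7, -0.8]
width: 0.0443
clock: 8.43
tool_pos: [0.5204, 0.041, 0.0734]
ee_rot: [2.403, 2.022, 0.001]
force: [-1.6, 0.3, 6.9]
width: 0.0155
t 8.43 pos [0.5204 0.041  0.0734] head 80.2 tilt [ 0.001 -0.   ] F [-1.6  0.3  6.9] w 0.0155
  now tx ty tz [-0.2 -0.9  1.4] turn -0.2
1 9 tx 15.6 ty 1.2 | 1 18 tx 15.3 ty 3.6 | 1 27 tx 14.5 ty 6.0 | 1 36 tx 13.4 ty 8.2 | 1 45 tx 12.0 ty 10.1 | 1 54 tx 10.2 ty 11.9 | 1 63 tx 8.2 ty 13.4 | 1 72 tx 6.1 ty 14.5 | 1 81 tx 3.7 ty 15.2 | 1 90 tx 1.3 ty 15.6 | 1 91 tx -0.0 ty 1.7 | [0.6358 0.121 ]
-1 9 tx -15.6 ty 1.3 | -1 18 tx -15.2 ty 3.7 | -1 27 tx -14.5 ty 6.1 | -1 36 tx -13.4 ty 8.2 | -1 45 tx -11.9 ty 10.2 | -1 54 tx -10.1 ty 12.0 | -1 63 tx -8.2 ty 13.4 | -1 72 tx -6.0 ty 14.5 | -1 81 tx -3.6 ty 15.3 | -1 90 tx -1.2 ty 15.6 | -1 91 tx 0.0 ty 1.7 | [ 0.5826 -0.1939]
```

```bash
python3 -m handwheel '[{"tx":15,"ty":1,"tz":0,"turn":0},{"tx":15,"ty":4,"tz":0,"turn":0},{"tx":14.5,"ty":6,"tz":0,"turn":0},{"tx":13.5,"ty":8,"tz":0,"turn":0},{"tx":12,"ty":10,"tz":0,"turn":0}]'
python3 -c "
from h import *
to(.6358,.121,.072,80.4)"
```

```text
clock: 9.05
tool_pos: [0.558, 0.1072, 0.0732]
ee_rot: [-2.4, -2.022, 0.005]
force: [-6.6, 2.7, 7.9]
width: 0.0152
t 9.05 pos [0.558  0.1072 0.0732] head 80.2 tilt [-0.005  0.001] F [-6.6  2.7  7.9] w 0.0152
  now tx ty tz [26.8 74.3  0.9] turn -0.2
```

```bash
python3 -m handwheel '[{"tx":10,"ty":12,"tz":0,"turn":0},{"tx":8,"ty":13.5,"tz":0,"turn":0},{"tx":6,"ty":14.5,"tz":0,"turn":0},{"tx":3.5,"ty":15,"tz":0,"turn":0},{"tx":0,"ty":15.5,"tz":0,"turn":0}]'
python3 -m handwheel '[{"tx":-1,"ty":3,"tz":0,"turn":0},{"tx":0,"ty":2,"tz":0,"turn":0},{"tx":0,"ty":0,"tz":0,"turn":0},{"tx":0,"ty":0,"tz":0,"turn":0},{"tx":0,"ty":0,"tz":0,"turn":0}]'
python3 -c "
from h import *
to(.6358,.121,.072,80.4)"
```

```text
clock: 9.68
tool_pos: [0.6349, 0.1329, 0.0737]
ee_rot: [-2.388, -2.024, -0.021]
force: [1.1, 17.9, -4.2]
width: 0.012
clock: 10.3
tool_pos: [0.6379, 0.1327, 0.0737]
ee_rot: [-2.385, -2.023, -0.019]
force: [-3.1, 18.7, 0.4]
width: 0.0121
t 10.3 pos [0.6379 0.1327 0.0737] head 80.6 tilt [0.    0.019] F [-3.1 18.7  0.4] w 0.0121
  now tx ty tz [-11.9  -0.1   1.5] turn 0.2
```

Width fell to 12 mm: the post is at the edge of the pads, squeezing out. I'll open the fingers, rise and look.

```bash
python3 -m handwheel '[{"tx":0,"ty":0,"tz":0,"turn":0},{"tx":0,"ty":0,"tz":0,"turn":0},{"tx":0,"ty":0,"tz":0,"turn":0},{"tx":0,"ty":0,"tz":-25,"turn":0},{"tx":0,"ty":0,"tz":-22,"turn":0}]' 0.5
python3 -m handwheel '[{"tx":-40,"ty":-30,"tz":-10,"turn":0},{"tx":-40,"ty":-30,"tz":-10,"turn":0},{"tx":-30,"ty":-30,"tz":0,"turn":0},{"tx":-15,"ty":-10,"tz":0,"turn":0},{"tx":0,"ty":0,"tz":0,"turn":0}]'
python3 -c "
from h import *
to(.5005,-.0782,.072,80.4)
f=r.grab_frame('top');a=f['frame'][150:270,265:395,::-1];g=r.grab_frame('side');b=g['frame'][150:270,270:400,::-1]
cv2.imwrite('pics/g2.png',cv2.resize(np.hstack([a,b]),None,fx=3,fy=3,interpolation=2))"
```

```text
clock: 10.92
tool_pos: [0.6398, 0.117, 0.1201]
ee_rot: [2.404, 2.021, -0.001]
force: [1.0, 0.4, 0.4]
width: 0.0444
clock: 11.55
tool_pos: [0.5191, 0.0099, 0.1399]
ee_rot: [2.406, 2.018, -0.003]
force: [0.4, 0.5, 0.5]
width: 0.044
t 11.55 pos [0.5191 0.0099 0.1399] head 80.0 tilt [-0.001 -0.002] F [0.4 0.5 0.5] w 0.044
  now tx ty tz [-89.9  -3.   68.1] turn -0.4
```

View pics/g2.png

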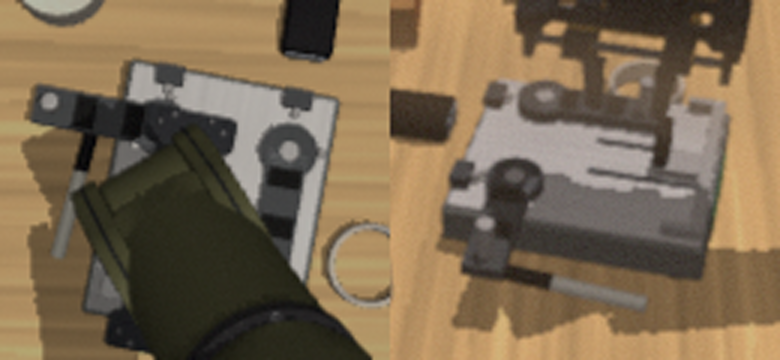

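The left arm now sticks out square to the scale, with its post at crop (47,102). I'll measure it and go on to the right post.

```bash
python3 -c "
from h import *
f=r.grab_frame('top');p=ray(f,[((47.5)/3-.5+265,(102.5)/3-.5+150)],.1)[0];d=p[:2]-[.6174,.0227];print(p,np.linalg.norm(d),'angle rad',np.radians(170.4)-np.arctan2(d[1],d[0]))"
python3 -m handwheel '[{"tx":-30,"ty":-1,"tz":0,"turn":0},{"tx":-30,"ty":-1,"tz":10,"turn":0},{"tx":-28,"ty":-1,"tz":10,"turn":0},{"tx":0,"ty":0,"tz":24,"turn":0},{"tx":0,"ty":0,"tz":23,"turn":0}]'
python3 -m handwheel '[{"tx":0,"ty":0,"tz":0,"turn":0},{"tx":0,"ty":0,"tz":0,"turn":0},{"tx":0,"ty":0,"tz":0,"turn":0},{"tx":0,"ty":0,"tz":0,"turn":0},{"tx":0,"ty":0,"tz":0,"turn":0}]' 0 25
python3 -m handwheel '[{"tx":-15,"ty":1,"tz":0,"turn":0},{"tx":-15,"ty":4,"tz":0,"turn":0},{"tx":-14.5,"ty":6,"tz":0,"turn":0},{"tx":-13.5,"ty":8,"tz":0,"turn":0},{"tx":-12,"ty":10,"tz":0,"turn":0}]'
python3 -c "
from h import *
to(.5826,-.1939,.072,80.4)"
```

```text
[0.63294958 0.12281371 0.1       ] 0.10131408837535567 angle rad 1.5573326612967753
clock: 12.32
tool_pos: [0.5032, -0.0736, 0.072]
ee_rot: [2.403, 2.022, 0.003]
force: [-0.1, 0.2, -0.2]
width: 0.0443
clock: 12.95
tool_pos: [0.5007, -0.0739, 0.0733]
ee_rot: [-2.403, -2.023, 0.002]
force: [-4.8, 1.3, 5.5]
width: 0.0151
clock: 13.58
tool_pos: [0.5148, -0.1493, 0.0733]
ee_rot: [-2.401, -2.022, 0.011]
force: [-8.2, -0.1, 9.6]
width: 0.0153
t 13.57 pos [ 0.5148 -0.1493  0.0733] head 80.2 tilt [-0.007 -0.002] F [-8.2 -0.1  9.6] w 0.0153
  now tx ty tz [-32.3  74.4   0.9] turn -0.2
```

```bash
python3 -m handwheel '[{"tx":-10,"ty":12,"tz":0,"turn":0},{"tx":-8,"ty":13.5,"tz":0,"turn":0},{"tx":-6,"ty":14.5,"tz":0,"turn":0},{"tx":-3.5,"ty":15,"tz":0,"turn":0},{"tx":0,"ty":15.5,"tz":0,"turn":0}]'
python3 -m handwheel '[{"tx":0,"ty":3,"tz":0,"turn":0},{"tx":0,"ty":2,"tz":0,"turn":0},{"tx":0,"ty":0,"tz":0,"turn":0},{"tx":0,"ty":0,"tz":0,"turn":0},{"tx":0,"ty":0,"tz":0,"turn":0}]'
python3 -m handwheel '[{"tx":0,"ty":0,"tz":0,"turn":0},{"tx":0,"ty":0,"tz":0,"turn":0},{"tx":0,"ty":0,"tz":0,"turn":0},{"tx":0,"ty":0,"tz":-25,"turn":0},{"tx":0,"ty":0,"tz":-22,"turn":0}]' 0.5
python3 -m handwheel '[{"tx":-20,"ty":-10,"tz":-10,"turn":0},{"tx":-30,"ty":-20,"tz":-20,"turn":0},{"tx":-40,"ty":-25,"tz":-20,"turn":0},{"tx":-40,"ty":-10,"tz":0,"turn":0},{"tx":-20,"ty":0,"tz":0,"turn":0}]' 1
python3 -c "
from h import *
to(.530,-.384,.02,1.4)
f=r.grab_frame('top');a=f['frame'][150:270,265:485,::-1]
cv2.imwrite('pics/g3.png',cv2.resize(a,None,fx=3.6,fy=3.6,interpolation=2))"
```

```text
clock: 14.2
tool_pos: [0.5812, -0.192, 0.0732]
ee_rot: [2.404, 2.018, -0.011]
force: [-4.1, -5.4, 1.7]
width: 0.0153
clock: 14.82
tool_pos: [0.5818, -0.1922, 0.073]
ee_rot: [-2.404, -2.017, 0.021]
force: [-12.7, -4.1, 12.3]
width: 0.0151
clock: 15.45
tool_pos: [0.5889, -0.1873, 0.1203]
ee_rot: [2.403, 2.024, 0.002]
force: [-0.0, 0.2, 0.4]
width: 0.0444
clock: 16.08
tool_pos: [0.4975, -0.3271, 0.17]
ee_rot: [2.406, 2.019, -0.001]
force: [0.8, 0.3, -0.2]
width: 0.0885
t 16.07 pos [ 0.4975 -0.3271  0.17  ] head 80.0 tilt [ 0.    -0.001] F [ 0.8  0.3 -0.2] w 0.0885
  now tx ty tz [-50.2  41.8 150. ] turn 78.6
```

View pics/g3.png

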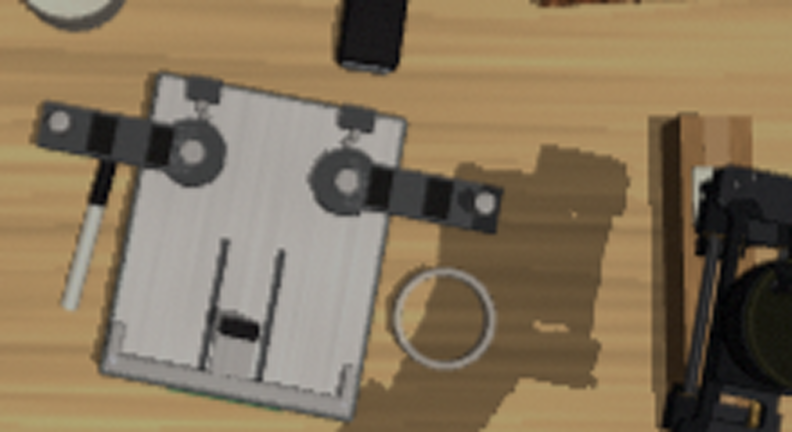

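Both arms are open and the lock bar is at the front edge. Carton next; first a numeric check.

```bash
python3 -c "
from h import *
f=r.grab_frame('top');P=lambda l:(np.array(l)+.5)/3.6-.5+[265,150]
h=ray(f,P([(190,152),(346,181)]),.064);p=ray(f,P([(58,121),(484,203)]),.1)
for s,a,b in((1,h[0],p[0]),(-1,h[1],p[1])):
  d=b-a;print(a,b,np.hypot(d[0],d[1]),(np.radians(170.4)-np.arctan2(d[1],d[0]))*s%(2*np.pi))
print('post mid',p.mean(0),'hinge mid',h.mean(0),'yaw posts',np.degrees(np.arctan2(-(p[0]-p[1])[0],(p[0]-p[1])[1])))"
python3 -m handwheel '[{"tx":0,"ty":0,"tz":0,"turn":10},{"tx":0,"ty":0,"tz":0,"turn":10},{"tx":0,"ty":0,"tz":0,"turn":10},{"tx":0,"ty":0,"tz":0,"turn":10},{"tx":0,"ty":0,"tz":0,"turn":10}]'
python3 -m handwheel '[{"tx":0,"ty":0,"tz":0,"turn":10},{"tx":0,"ty":0,"tz":0,"turn":10},{"tx":0,"ty":0,"tz":0,"turn":8.6},{"tx":0,"ty":0,"tz":0,"turn":0},{"tx":0,"ty":0,"tz":0,"turn":0}]'
python3 -c "
from h import *
to(.5302,-.3843,.014,1.4);print(np.round(r.get_obs()['joint_pos'],2))"
```

```text
[0.61668385 0.02424045 0.064     ] [0.63408576 0.1217363  0.1       ] 0.09903669795645693 1.5798733598216017
[ 0.59677429 -0.09482347  0.064     ] [ 0.57934418 -0.19314136  0.1       ] 0.09985096729330109 1.562887825258458
post mid [ 0.60671497 -0.03570253  0.1       ] hinge mid [ 0.60672907 -0.03529151  0.064     ] yaw posts -9.862317696670411
clock: 16.8
tool_pos: [0.5005, -0.3214, 0.1694]
ee_rot: [-3.032, -0.815, -0.003]
force: [0.7, -0.2, -0.0]
width: 0.0885
clock: 17.42
tool_pos: [0.4994, -0.323, 0.1695]
ee_rot: [-3.14, -0.051, -0.001]
force: [0.2, -0.6, 0.6]
width: 0.0879
t 17.43 pos [ 0.4994 -0.323   0.1695] head 1.8 tilt [0.    0.001] F [ 0.2 -0.6  0.6] w 0.0879
  now tx ty tz [ 28.8  62.4 155.5] turn 0.4
[ 0.54  0.73 -0.08  1.73  0.08  0.68 -1.12]
```

Both arms are seated (1.58 and 1.56 rad). Seat is at about (0.607, −0.036). Now over the carton and down to grasp it.

```bash
python3 -m handwheel '[{"tx":10,"ty":21,"tz":0,"turn":0.4},{"tx":10,"ty":21,"tz":0,"turn":0},{"tx":9,"ty":20,"tz":20,"turn":0},{"tx":0,"ty":0,"tz":25,"turn":0},{"tx":0,"ty":0,"tz":25,"turn":0}]'
python3 -m handwheel '[{"tx":0,"ty":0,"tz":0,"turn":0},{"tx":0,"ty":0,"tz":25,"turn":0},{"tx":0,"ty":0,"tz":25,"turn":0},{"tx":0,"ty":0,"tz":20,"turn":0},{"tx":0,"ty":0,"tz":15,"turn":0}]'
python3 -m handwheel '[{"tx":0,"ty":0,"tz":0,"turn":0},{"tx":0,"ty":0,"tz":0,"turn":0},{"tx":0,"ty":0,"tz":0,"turn":0},{"tx":0,"ty":0,"tz":0,"turn":0},{"tx":0,"ty":0,"tz":0,"turn":0}]' 0 25
python3 -c "
from h import *
to(.5302,-.3843,.014,1.4)"
```

```text
clock: 18.05
tool_pos: [0.5293, -0.3857, 0.0988]
ee_rot: [-3.141, -0.035, -0.001]
force: [0.6, -0.1, 0.1]
width: 0.088
clock: 18.68
tool_pos: [0.5292, -0.3859, 0.0144]
ee_rot: [3.141, 0.033, 0.001]
force: [0.0, 0.6, 1.5]
width: 0.0884
clock: 19.3
tool_pos: [0.5294, -0.3856, 0.0155]
ee_rot: [-3.141, -0.032, -0.001]
force: [0.3, 2.1, 4.7]
width: 0.0546
t 19.3 pos [ 0.5294 -0.3856  0.0155] head 1.2 tilt [0.001 0.   ] F [0.3 2.1 4.7] w 0.0546
  now tx ty tz [ 0.9 -1.3  1.5] turn -0.2
```

```bash
python3 -m handwheel '[{"tx":0,"ty":0,"tz":-15,"turn":0},{"tx":0,"ty":0,"tz":-30,"turn":0},{"tx":0,"ty":0,"tz":-40,"turn":0},{"tx":0,"ty":0,"tz":-40,"turn":0},{"tx":0,"ty":0,"tz":-30,"turn":0}]'
python3 -m handwheel '[{"tx":0,"ty":0,"tz":-10,"turn":-4},{"tx":0,"ty":0,"tz":-10,"turn":-8},{"tx":0,"ty":0,"tz":0,"turn":-8},{"tx":0,"ty":0,"tz":0,"turn":-8},{"tx":0,"ty":0,"tz":0,"turn":-8}]'
python3 -m handwheel '[{"tx":0,"ty":0,"tz":0,"turn":-8},{"tx":0,"ty":0,"tz":0,"turn":-8},{"tx":0,"ty":0,"tz":0,"turn":-8},{"tx":0,"ty":0,"tz":0,"turn":-8},{"tx":0,"ty":0,"tz":0,"turn":-8}]'
python3 -c "
from h import *
to(.607,-.036,.079,80.3);print(np.round(r.get_obs()['joint_pos'],2))"
```

```text
clock: 19.92
tool_pos: [0.5287, -0.3864, 0.1719]
ee_rot: [3.14, 0.032, 0.001]
force: [0.3, -0.3, -3.8]
width: 0.0551
clock: 20.55
tool_pos: [0.528, -0.3862, 0.1898]
ee_rot: [2.976, 1.008, -0.002]
force: [0.0, 0.1, -3.9]
width: 0.0549
clock: 21.18
tool_pos: [0.5279, -0.3864, 0.1897]
ee_rot: [-2.452, -1.964, 0.003]
force: [0.4, 0.8, -3.1]
width: 0.0549
t 21.18 pos [ 0.5279 -0.3864  0.1897] head 77.4 tilt [-0.001 -0.001] F [ 0.4  0.8 -3.1] w 0.0549
  now tx ty tz [359.3   0.9 110.3] turn -2.9
[ 0.8   0.81 -0.46  1.51  0.42  0.92 -0.01]
```

```bash
python3 -m handwheel '[{"tx":0,"ty":0,"tz":0,"turn":-2.9},{"tx":20,"ty":1,"tz":0,"turn":0},{"tx":40,"ty":2,"tz":0,"turn":0},{"tx":40,"ty":2,"tz":0,"turn":0},{"tx":40,"ty":2,"tz":0,"turn":0}]'
python3 -m handwheel '[{"tx":40,"ty":2,"tz":0,"turn":0},{"tx":40,"ty":2,"tz":0,"turn":0},{"tx":40,"ty":2,"tz":0,"turn":0},{"tx":40,"ty":2,"tz":0,"turn":0},{"tx":30,"ty":2,"tz":0,"turn":0}]'
python3 -m handwheel '[{"tx":20,"ty":2,"tz":0,"turn":0},{"tx":9,"ty":0,"tz":0,"turn":0},{"tx":0,"ty":0,"tz":20,"turn":0},{"tx":0,"ty":0,"tz":20,"turn":0},{"tx":0,"ty":0,"tz":0,"turn":0}]'
python3 -c "
from h import *
to(.607,-.036,.079,80.3)
f=r.grab_frame('top');a=f['frame'][150:270,265:395,::-1];g=r.grab_frame('side');b=g['frame'][130:250,260:390,::-1]
cv2.imwrite('pics/g4.png',cv2.resize(np.hstack([a,b]),None,fx=3,fy=3,interpolation=2))"
```

```text
clock: 21.8
tool_pos: [0.56, -0.2462, 0.19]
ee_rot: [-2.405, -2.021, -0.0]
force: [1.0, -0.3, -2.9]
width: 0.0551
clock: 22.42
tool_pos: [0.6022, -0.0596, 0.1901]
ee_rot: [-2.402, -2.023, -0.001]
force: [0.4, 0.8, -4.3]
width: 0.0549
clock: 23.05
tool_pos: [0.6079, -0.0371, 0.1483]
ee_rot: [-2.406, -2.018, 0.006]
force: [-0.3, 0.5, -4.0]
width: 0.0546
t 23.05 pos [ 0.6079 -0.0371  0.1483] head 80.0 tilt [-0.004 -0.001] F [-0.3  0.5 -4. ] w 0.0546
  now tx ty tz [ 1.1 -0.8 69.3] turn -0.3
```

View pics/g4.png

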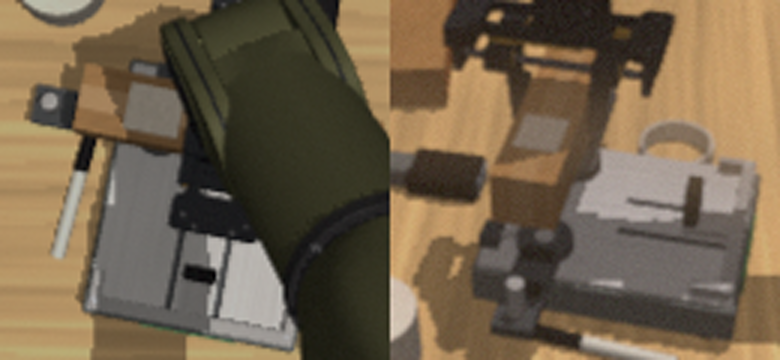

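The carton hangs level above the arms, in line with them and clear of the left post. Lowering.

```bash
python3 -m handwheel '[{"tx":1,"ty":-1,"tz":10,"turn":-0.3},{"tx":0,"ty":0,"tz":15,"turn":0},{"tx":0,"ty":0,"tz":15,"turn":0},{"tx":0,"ty":0,"tz":12,"turn":0},{"tx":0,"ty":0,"tz":6,"turn":0}]'
python3 -m handwheel '[{"tx":0,"ty":0,"tz":3,"turn":0},{"tx":0,"ty":0,"tz":2,"turn":0},{"tx":0,"ty":0,"tz":2,"turn":0},{"tx":0,"ty":0,"tz":1,"turn":0},{"tx":0,"ty":0,"tz":0,"turn":0}]'
python3 -c "
from h import *
to(.607,-.036,.079,80.3)"
```

```text
clock: 23.78
tool_pos: [0.6081, -0.0344, 0.0904]
ee_rot: [-2.399, -2.027, 0.002]
force: [0.2, 0.2, -2.7]
width: 0.0549
clock: 24.4
tool_pos: [0.6087, -0.0344, 0.0838]
ee_rot: [2.4, 2.027, 0.0]
force: [-0.0, -0.2, -3.6]
width: 0.0549
t 24.4 pos [ 0.6087 -0.0344  0.0838] head 80.4 tilt [ 0. -0.] F [-0.  -0.2 -3.6] w 0.0549
  now tx ty tz [-1.9 -1.4  4.8] turn 0.1
```

```bash
python3 -m handwheel '[{"tx":-2,"ty":-1,"tz":1,"turn":0},{"tx":0,"ty":0,"tz":1,"turn":0},{"tx":0,"ty":0,"tz":1,"turn":0},{"tx":0,"ty":0,"tz":1,"turn":0},{"tx":0,"ty":0,"tz":1,"turn":0}]'
python3 -c "
from h import *
to(.607,-.036,.079,80.3)"
```

```text
clock: 25.02
tool_pos: [0.6074, -0.0361, 0.0795]
ee_rot: [2.4, 2.027, -0.0]
force: [-2.7, 0.4, 9.4]
width: 0.0546
t 25.02 pos [ 0.6074 -0.0361  0.0795] head 80.4 tilt [ 0. -0.] F [-2.7  0.4  9.4] w 0.0546
  now tx ty tz [ 0.1 -0.4  0.5] turn 0.1
```

It's down (contact force +9 N). I'll ease off, open and rise straight up.

```bash
python3 -m handwheel '[{"tx":0,"ty":0,"tz":-1,"turn":0},{"tx":0,"ty":0,"tz":0,"turn":0},{"tx":0,"ty":0,"tz":0,"turn":0},{"tx":0,"ty":0,"tz":0,"turn":0},{"tx":0,"ty":0,"tz":0,"turn":0}]' - 5
python3 -m handwheel '[{"tx":0,"ty":0,"tz":0,"turn":0},{"tx":0,"ty":0,"tz":0,"turn":0},{"tx":0,"ty":0,"tz":0,"turn":0},{"tx":0,"ty":0,"tz":0,"turn":0},{"tx":0,"ty":0,"tz":0,"turn":0}]' 1
python3 -m handwheel '[{"tx":0,"ty":0,"tz":-10,"turn":0},{"tx":0,"ty":0,"tz":-20,"turn":0},{"tx":0,"ty":0,"tz":-30,"turn":0},{"tx":0,"ty":0,"tz":-30,"turn":0},{"tx":0,"ty":0,"tz":-30,"turn":0}]'
python3 -m handwheel '[{"tx":-20,"ty":0,"tz":0,"turn":0},{"tx":-40,"ty":0,"tz":0,"turn":0},{"tx":-50,"ty":0,"tz":0,"turn":0},{"tx":-50,"ty":0,"tz":0,"turn":0},{"tx":-50,"ty":0,"tz":0,"turn":0}]'
python3 -m handwheel '[{"tx":-40,"ty":-10,"tz":0,"turn":0},{"tx":-30,"ty":-10,"tz":0,"turn":0},{"tx":-20,"ty":0,"tz":0,"turn":0},{"tx":0,"ty":0,"tz":0,"turn":0},{"tx":0,"ty":0,"tz":0,"turn":0}]'
python3 -c "
from h import *
to(.607,-.036,.079,80.3)
f=r.grab_frame('top');a=f['frame'][150:270,265:395,::-1];g=r.grab_frame('side');b=g['frame'][130:250,260:390,::-1]
cv2.imwrite('pics/g5.png',cv2.resize(np.hstack([a,b]),None,fx=3,fy=3,interpolation=2))"
```

```text
clock: 25.65
tool_pos: [0.6073, -0.0362, 0.0796]
ee_rot: [-2.4, -2.027, 0.0]
force: [-0.3, 0.9, -2.8]
width: 0.0551
clock: 26.28
tool_pos: [0.6074, -0.0362, 0.0798]
ee_rot: [2.4, 2.027, 0.0]
force: [-0.6, 0.6, -0.5]
width: 0.0882
clock: 26.9
tool_pos: [0.6073, -0.0361, 0.2015]
ee_rot: [2.4, 2.027, 0.001]
force: [0.5, 0.6, -0.4]
width: 0.0879
clock: 27.52
tool_pos: [0.5704, -0.2461, 0.1987]
ee_rot: [-2.4, -2.025, 0.003]
force: [0.8, -0.5, -1.0]
width: 0.0884
clock: 28.15
tool_pos: [0.5383, -0.3267, 0.1996]
ee_rot: [-2.397, -2.029, -0.002]
force: [-0.9, -0.3, 0.2]
width: 0.0882
t 28.15 pos [ 0.5383 -0.3267  0.1996] head 80.5 tilt [0.001 0.002] F [-0.9 -0.3  0.2] w 0.0882
  now tx ty tz [297.9  19.7 121.1] turn 0.2
```

View pics/g5.png

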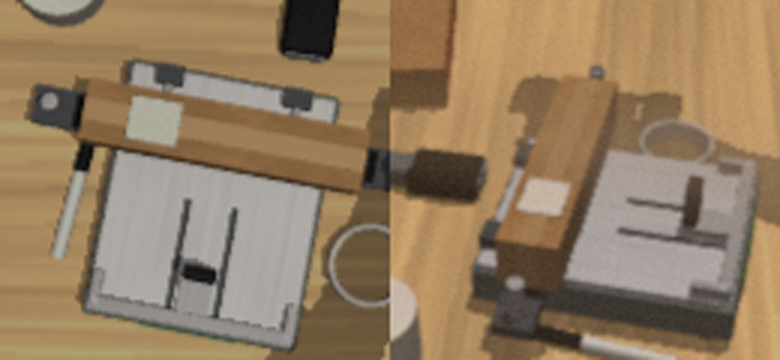

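The carton lies along both arms, between the posts. Top-face corners are at about (88,79), (79,138), (358,190) and (368,127). One last numeric check.

```bash
python3 -c "
from h import *
f=r.grab_frame('top')
c=ray(f,(np.array([(88,79),(79,138),(358,190),(368,127)])+.5)/3-.5+[265,150],.114)
p=ray(f,(np.array([(47,102)])+.5)/3-.5+[265,150],.1)[0]
d=c.mean(0)[:2]-[.607,-.036];y=np.radians(-9.6);e=np.array([np.cos(y),np.sin(y)]);n=np.array([-e[1],e[0]])
v=c[0]-c[3];print('centre off scale x,y',d@e,d@n,'len',np.linalg.norm(v),'yaw',np.degrees(np.arctan2(-v[0],v[1])));print('left post',p)"
```

```text
centre off scale x,y -0.0009254287905276733 0.0028365580499740556 len 0.2484368779864998 yaw -8.706987972704518
left post [0.63294958 0.12281371 0.1       ]
```

Centred within 3 mm and 1°. Handing in.

```bash
python3 -c "
from rig import r
print(r.close_job(), r.get_obs()['clock'])"
```

```text
the job is handed in; nothing more can be done
the job is handed in; nothing more can be done
```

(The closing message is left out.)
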